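# Take the die cap off the clay extruder

### The arm

A 6-joint arm with a two-finger parallel gripper is mounted at the origin on the work surface. World frame = base frame: x ahead of the robot, y to its left, z up, the work surface at z = 0. Lengths are in m, angles in rad, forces in N, time in s.
With the tool pointing down it reaches from about 0.425 to 0.95 m from the base axis. Payload 3.5 kg.
Tool frame: the origin (TCP) lies at the very end of the fingers, on their centre line; the grasp point (between the pads) lies 19 mm behind it; z points along the fingers, y is the line along which they close (so a half turn about z gives the same grasp; the last joint's range is limited). The gripper opens to 85 mm and grips with 20 to 120 N. Pads are 22 mm wide; open, the fingers measure 114 mm over their backs; the gripper's body (76 mm by 85 mm) begins 54 mm behind the grasp point. The pads swing forward as they close: fully open they stand 13 mm farther back than shut.
Start: joints at [-1.392, 0.286, 1.577, -0, 1.279, -0.15], TCP at [0.218, -0.639, 0.231] pointing down, gripper open.
Joint ranges: [-2.77, 2.77], [-0.9, 2.22], [0.21, 2.48], [-1.53, 4.67], [0.24, 2.81], [-2.84, 2.84]. Speed limits (rad/s): [2.79, 2.79, 3.14, 3.14, 3.14, 3.14].

### API

Orientations are given as a unit quaternion [x, y, z, w].
In Python, from plant import ctrl gives the robot as it stands.
- The arm moves only by the shell command python3 inch.py 'ROWS' [FORCE]. ROWS is one flat JSON list of numbers that holds 1 to 10 rows one after another, with no inner brackets; each row has 7 numbers: dx, dy, dz in normalised numbers (1 is 0.8 m), then a rotation vector rx, ry, rz in a scale on which 1.0 is pi rad, then the opening from 0.0 (shut) to 1.0 (fully open); each row is the pose to reach, as a shift and turn from the pose commanded when the command began, along the tool's axes at that moment; what a row does not reach only later rows make up. A row lasts 1/8 s, in which the tool goes at most 0.0625 m and 0.188 rad, less where a joint would pass 70% of its speed; a pose out of reach is approached as far as the arm can. The fingers move at their own pace and stop on an object; FORCE is the grip in N (left out, the last holds). Time passes only in rows, so rows that do not move let the fingers close. It prints the time, the measured TCP pose, the force, the opening and the grip force at its end. No shift or turn number may pass 1 either way. Input that does not fit is refused with a message, and nothing moves.
- ctrl.get_state(): the state, without advancing time (a new reading comes with each control period).
- ctrl.read_camera(name): name is "scene" or "top" or "wrist"; returns a dict with "pixels" (400x640x3 uint8, red, green, blue), "camera_matrix" (3x3 intrinsics, pixels), "xyz" and "orientation" of the camera in the world. Camera axes: x right, y down, z forward; pixel columns grow to the right and rows downward; lengths in m; the calibration is good to about 2 mm. A picture is of the moment at which its call begins. There is no depth.
- ctrl.sign_off(): hands the job in; it is judged then, once.
The state is a dict: "time": time; "qpos": joint angles; "dq": joint speeds; "joint_efforts": joint torques, N m; "eef_pos": TCP position; "tcp_rot": TCP orientation; "contact_force": force on the tool from outside, world axes, zero at the start; "wrist_torque": the same for the moment, N m; "opening": opening from 0.0 (shut) to 1.0 (fully open); "finger_force": force on a finger pad.
Only numpy, scipy, OpenCV 4.12 (cv2) and the standard library are available. Lean on these libraries where they do the work, as an engineer would, in place of code of your own. Each camera call takes 0.05 s, during which the arm holds its last target. There are 200 camera calls.

### The job

Swing the yellow keeper bar of the stand fully shut past its click detent, so that the clay extruder is locked in. Then unscrew the extruder's red-handled die cap: its thread may be left- or right-handed and nothing shows which, so try it gently both ways, without ever forcing it against its stop, turn it the way that gives, lift it straight up off the neck, and finish still gripping it in the air, upright and still, well clear above the extruder (about 7 cm higher than where it sat). Keep the keeper bar shut and leave all the other things on the table where they are.

Things in the scene. Friction and masses are not known exactly. Their poses are not given: they have to be found in the camera images.
- stand: grey bench stand with the extruder upright in it, fixed to the table (does not move). Base plate 180 x 230 x 20. Origin on the table under the extruder's axis; z up; its x axis points to the side where the keeper bar is, its y axis to the bar's hinge end.
- keeper (a joint): angle of the yellow keeper bar, rad: 0 = fully shut against its stop (bar lies along the stand's -y, across the barrel), grows to 1.25 as it swings open counter-clockwise seen from above, away from the barrel. It stays where it is left. A spring detent is passed between 0.19 and 0.07 (about 3 N more at the handle); shut means past it, below 0.06.
- keeper_hinge (a point): point on the bar's vertical hinge axis, 133 above the table, at x = 55, y = 65 of the stand
- keeper_grip (a point): centre of the top face of the black upright handle on the bar's free end: round post 16 dia, standing 54 up from the bar's top (bar top 141, post top 195 above the table), 150 from the hinge axis. Bar 16 x 16 in section. Pinch it from above and move it along the arc, or push it.
- extruder: aluminium clay-extruder barrel, 54 dia, upright in the stand, fixed, at the same x, y as the stand's origin, its own yaw; origin on the table on the barrel's axis. The collar under the cap is 158 above the table; its neck stands up inside the cap to 181.
- cap: die cap: knurled aluminium ring 62 dia x 26 with a flat red grip bar across its top, 56 long (along the cap's x axis) x 12 thick x 26 tall. Origin mid underside, z up: 160 above the table while on; the bar's top is 52 above the origin. Loose, 0.11 to 0.21 kg, about 1 mm of play on the neck.
- cap_bar (a point): centre of the top face of the cap's red bar (212 above the table while on), turns with the cap
- neck (a point): top of the neck inside the cap, on the axis. Short interrupted thread, hand unknown, no preload: the wrong way the cap stops hard within about 0.15 rad (felt as 0.3 N m or more about the vertical; more than about 2 N m is forcing it); the right way it turns easily at unchanged height, is free to lift from 0.7 rad, and stops at about 0.95 rad. Best lifted at 0.8 rad.
- die_disc: spare brass die disc, 52 dia x 8, lies by the stand; origin under its centre. Bystander.
- dish: small square white ceramic tile dish, 80 x 80 x 14, by the stand; origin under its centre. Bystander.
- bottle: white glaze bottle with blue cap, 70 dia x 190, to the left; origin under its centre. Bystander.
- spatula: wooden-handled spatula, 200 long, lies flat to the left; origin under its middle. Bystander.
- tool_cup: blue cup, 70 dia x 90, to the right; origin under its centre. Bystander.

How it is judged:
By the outcome, as a careful person would: the job done as asked, in the order asked, and still so for the second after the job is handed in, while the arm keeps its last pose, push and grip.
It also fails if it takes over 54 s, if anything falls off the work surface, if the arm or the gripper's body presses on something with over 40 N, if the wrist force passes 120 N, or if a joint passes its speed limit or range.

## Working session

There is one attempt and no reset: what is moved stays moved. The work goes in short steps, Python scripts to look and compute and a shell command to move; the robot and the scene stay as the last step left them, time stands still between calls to the robot, and variables do not carry over. Pictures are saved under pics/ and viewed, at most 10 in all, crops included, and the job is handed in when it is done.

```bash
ls; mkdir -p pics
python3 - <<'E'
from plant import ctrl
import cv2,json,numpy as np
s=ctrl.get_state();print(s)
for n in("scene","top"):
    c=ctrl.read_camera(n);cv2.imwrite(f"pics/{n}0.png",c["pixels"][:,:,::-1])
    print(n,np.array(c["camera_matrix"]).tolist(),c["xyz"],c["orientation"])
E
```

```text
inch.py
pics
plant.py
{'time': 0.0, 'qpos': array([-1.39199457e+00,  2.87206328e-01,  1.57819465e+00, -5.03471946e-06,
        1.27857165e+00, -1.49994124e-01]), 'dq': array([-8.14270743e-04, -1.36377770e-04,  9.63770377e-05,  1.32974044e-03,
       -1.22559022e-03,  4.38864724e-04]), 'joint_efforts': array([-1.56779886e-03, -4.05978906e+01, -2.92628628e+01, -1.37963343e-04,
        5.71805664e-03, -5.49730181e-07]), 'eef_pos': array([ 0.2178722 , -0.63817606,  0.2299105 ]), 'tcp_rot': array([ 9.86516249e-01,  1.63659021e-01, -1.95492411e-05, -1.18982584e-03]), 'contact_force': array([ 1.36847163,  1.17515157, -0.81949996]), 'wrist_torque': array([-0.00984394, -0.05063753,  0.03886062]), 'finger_force': 0.0, 'opening': 0.9975261323964838}
scene [[407.13716081902385, 0.0, 314.52880858794526], [0.0, 407.13716081902385, 195.49889458573705], [0.0, 0.0, 1.0]] [ 1.26134545 -0.50972242  0.98647378] [ 0.82341424  0.40326033 -0.17863394 -0.35701544]
top [[490.7281718972043, 0.0, 333.12124111407655], [0.0, 490.7281718972043, 196.44056026352695], [0.0, 0.0, 1.0]] [0.32581185 0.05452315 1.66394745] [ 0.71622335 -0.69464041  0.05496043 -0.03844694]
```

View pics/scene0.png

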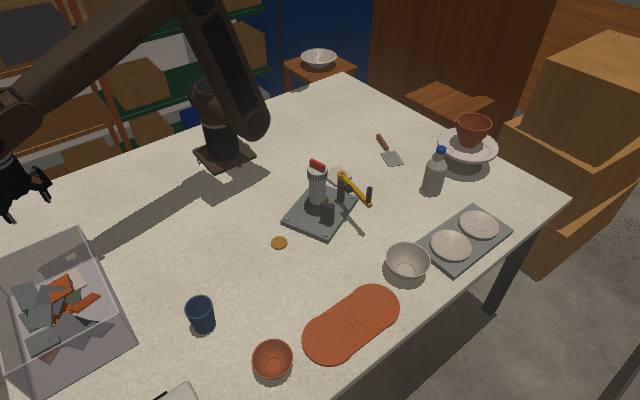

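View pics/top0.png

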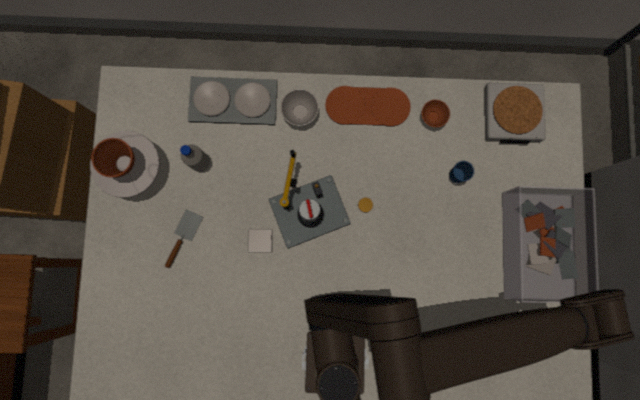

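The scene view shows the extruder with its red cap bar at about (317,165) and the yellow keeper's post at about (369,190). In the top view the cap is at (309,210), the hinge at (286,204) and the handle at (293,155). I'll enlarge both.

Run:
```python
import cv2,numpy as np
a=cv2.imread("pics/scene0.png")[145:245,275:385];b=cv2.imread("pics/top0.png")[145:255,260:360]
f=lambda i:cv2.resize(i,(400,int(400*i.shape[0]/i.shape[1])),interpolation=cv2.INTER_CUBIC)
a,b=f(a),f(b);h=max(len(a),len(b));o=np.zeros((h,800,3),np.uint8);o[:len(a),:400]=a;o[:len(b),400:]=b
cv2.imwrite("pics/crop0.png",np.clip(o*1.3,0,255).astype(np.uint8));print(o.shape)
```

```text
(440, 800, 3)
```

View pics/crop0.png

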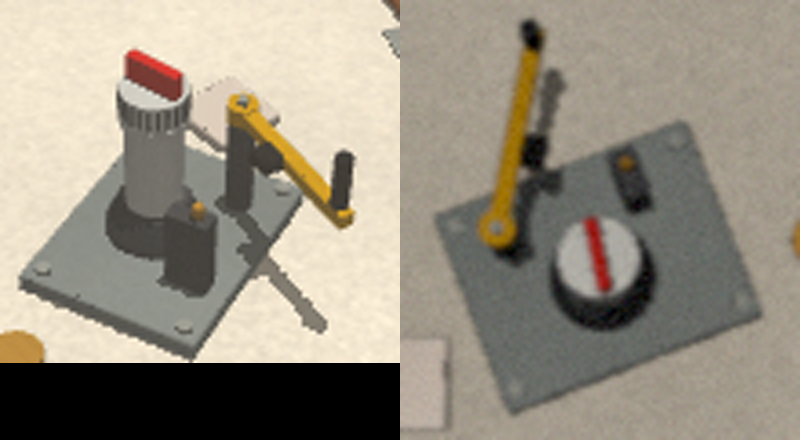

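Crop: the red bar's top is at scene (317.6,162.6) and top (309.5,208.5). The hinge is at scene (341.8,173.3) and top (284.2,202.5). The post's top is at scene (369.9,186.8) and top (292.5,151.5). Next I triangulate.

```bash
cat > h.py <<'E'
from plant import ctrl
import numpy as np,cv2
from scipy.spatial.transform import Rotation as R
def ray(c,uv):
    d=np.linalg.solve(np.array(c["camera_matrix"]),[uv[0],uv[1],1.]);d=R.from_quat(c["orientation"]).apply(d)
    return np.array(c["xyz"]),d/np.linalg.norm(d)
def tri(rs):
    A=sum(np.eye(3)-np.outer(d,d) for _,d in rs);b=sum((np.eye(3)-np.outer(d,d))@o for o,d in rs)
    p=np.linalg.solve(A,b);return p,max(np.linalg.norm(np.cross(p-o,d)) for o,d in rs)
def onz(r,z): return r[0]+r[1]*(z-r[0][2])/r[1][2]
def totool(p,yaw=None):
    "tool-axes shift from the present measured TCP to world point p"
    s=ctrl.get_state();return R.from_quat(s["tcp_rot"]).inv().apply(np.array(p)-s["eef_pos"])
E
python3 - <<'E'
from h import *
S=ctrl.read_camera("scene");T=ctrl.read_camera("top")
for n,a,b,z in(("bar",(317.6,162.6),(309.5,208.5),.212),("hinge",(341.8,173.3),(284.2,202.5),.141),("post",(369.9,186.8),(292.5,151.5),.195)):
    print(n,*tri([ray(S,a),ray(T,b)]),onz(ray(S,a),z),onz(ray(T,b),z))
for uv in((215/4+175+0,0),): pass
# bar ends in top, base corners in top at z=.02
f=lambda x,y:((x-400)/4+260,y/4+145)
print("bar ends",onz(ray(T,f(591,217)),.212),onz(ray(T,f(605,290)),.212))
for p in((686,121),(762,316),(513,412),(435,214)):print(onz(ray(T,f(*p)),.02))
W=ctrl.read_camera("wrist");s=ctrl.get_state()
r=R.from_quat(s["tcp_rot"]);print("wristcam in tool",r.inv().apply(W["xyz"]-s["eef_pos"]),(r.inv()*R.from_quat(W["orientation"])).as_matrix().round(3),W["camera_matrix"][0])
E
```

```text
bar [0.48270713 0.09434325 0.20722291] 0.0020898495102866493 [0.48847582 0.09248342 0.212     ] [0.48100693 0.09249157 0.212     ]
hinge [0.50639665 0.17559615 0.13816405] 0.0019374133876882964 [0.50982056 0.17505886 0.141     ] [0.50490394 0.17380056 0.141     ]
post [0.65642161 0.15204026 0.1977429 ] 0.00168557369996477 [0.6551    0.1559159 0.195    ] [0.65594669 0.15089556 0.195     ]
bar ends [0.50853567 0.0986747  0.212     ] [0.45435301 0.08636387 0.212     ]
[0.61748003 0.02683049 0.02      ]
[ 0.45357354 -0.04183585  0.02      ]
[0.36726715 0.16344242 0.02      ]
[0.5310277  0.23572969 0.02      ]
wristcam in tool [ 0.06731472  0.00105747 -0.14192181] [[ 0.    -0.964 -0.266]
 [ 1.    -0.     0.   ]
 [-0.    -0.266  0.964]] [334.20643881   0.         312.54941142]
```

Units first: shifts go in shares of 0.8 m and turns go in shares of pi rad. So 0.33 m / 0.8 = 0.4125, -0.305 m / 0.8 = -0.3813, -1.33 rad / 3.1416 = -0.4234.

```bash
python3 inch.py '[0.0375, -0.0375, -0.05, 0, 0, -0.0382, 1, 0.1, -0.0875, -0.075, 0, 0, -0.0955, 1, 0.15, -0.1375, -0.075, 0, 0, -0.1528, 1, 0.2, -0.1875, -0.075, 0, 0, -0.2069, 1, 0.25, -0.2375, -0.075, 0, 0, -0.2546, 1, 0.3, -0.2875, -0.075, 0, 0, -0.3088, 1, 0.35, -0.325, -0.075, 0, 0, -0.3629, 1, 0.4, -0.375, -0.075, 0, 0, -0.4138, 1, 0.4125, -0.3813, -0.075, 0, 0, -0.4234, 1]' 40
cat >> h.py <<'E'
def go(p,psi):
    "print tool-axes shift + rz from the measured pose to TCP p, tool x at world angle psi"
    s=ctrl.get_state();M=R.from_quat(s["tcp_rot"]).as_matrix();a=np.arctan2(M[1,0],M[0,0])
    print("at",s["eef_pos"].round(4),"psi",a.round(4),"tilt",M[2,:2].round(4),"shift",(M.T@(np.array(p)-s["eef_pos"])).round(4),"rz",round(-((psi-a+np.pi)%(2*np.pi)-np.pi),4),"q",s["qpos"].round(2),"t",s["time"])
E
python3 -c "
from h import *
go((.645,.152,.29),2.985)"
python3 inch.py '[0.05, 0.0375, 0, 0, 0, -0.0477, 1, 0.1125, 0.075, 0, 0, 0, -0.1019, 1, 0.1625, 0.1125, 0, 0, 0, -0.1528, 1, 0.2125, 0.15, 0, 0, 0, -0.2069, 1, 0.275, 0.1875, 0, 0, 0, -0.261, 1, 0.3375, 0.225, 0, 0, 0, -0.3119, 1, 0.4, 0.2625, 0, 0, 0, -0.3629, 1, 0.45, 0.3, 0, 0, 0, -0.4074, 1, 0.4638, 0.31, 0, 0, 0, -0.4202, 1, 0.4638, 0.31, 0, 0, 0, -0.4202, 1]'
python3 - <<'E'
from h import *
go((.656,.152,.155),2.985)
W=ctrl.read_camera("wrist");T=ctrl.read_camera("top");np.save("w1.npy",W,allow_pickle=True)
cv2.imwrite("pics/w1.png",W["pixels"][:,:,::-1])
def pr(c,p):
    q=R.from_quat(c["orientation"]).inv().apply(np.array(p)-c["xyz"]);q=np.array(c["camera_matrix"])@q;return q[:2]/q[2]
print(pr(W,(.656,.152,.195)),pr(W,(.483,.094,.212)),pr(W,(.506,.1755,.141)))
E
```

```text
time: 2.62
eef_pos: [0.6465, 0.1473, 0.2906]
tcp_rot: [0.082, 0.997, -0.0, -0.001]
contact_force: [1.1, -0.2, -0.2]
opening: 1.0
finger_force: 0.0
at [0.6465 0.1473 0.2906] psi 2.9778 tilt [ 0.001 -0.001] shift [-0.0088  0.0064  0.1356] rz -0.0072 q [ 0.07  0.22  1.54 -0.    1.37 -1.34] t 2.625
[322.65149614 214.37219016] [175.51697763 -46.79690767] [320.63276764   7.8786412 ]
```

View pics/w1.png

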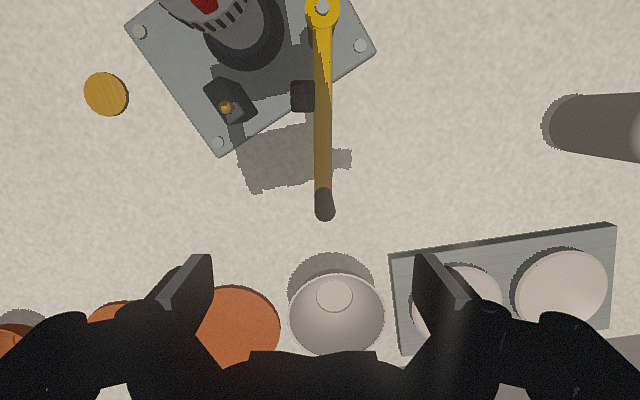

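The wrist view shows the post's top at about (325,211), against a prediction of (322.7,214.4). The hinge is at (323,9), predicted (320.6,7.9), so the estimates agree within about 2 mm. The fingers straddle the post and the way down is clear, so I descend and pinch.

Converted, 0.133 m / 0.8 = 0.1663, -0.007 m / 0.8 = -0.0088.

```bash
python3 inch.py '[-0.0088, 0.0088, 0.0375, 0, 0, 0, 0.7, -0.0088, 0.0088, 0.0938, 0, 0, 0, 0.6, -0.0088, 0.0088, 0.1438, 0, 0, 0, 0.6, -0.0088, 0.0088, 0.1663, 0, 0, 0, 0.5, -0.0088, 0.0088, 0.1663, 0, 0, 0, 0.2, -0.0088, 0.0088, 0.1663, 0, 0, 0, 0, -0.0088, 0.0088, 0.1663, 0, 0, 0, 0, -0.0088, 0.0088, 0.1663, 0, 0, 0, 0, -0.0088, 0.0088, 0.1663, 0, 0, 0, 0]' 40
python3 - <<'E'
from h import *
H=np.array([.5055,.1745])
s=ctrl.get_state();d=s["eef_pos"][:2]-H;print("ang",np.arctan2(d[1],d[0]),np.linalg.norm(d))
go((.656,.152,.155),2.985)
# arc rows in tool axes: start at tcp p0, radius along tool
M=R.from_quat(s["tcp_rot"]).as_matrix()
c=s["eef_pos"][:2]-.15*d/np.linalg.norm(d);a0=np.arctan2(d[1],d[0])
for k in np.arange(.1,1.11,.1):
    p=c+.15*np.array([np.cos(a0-k),np.sin(a0-k)]);print(k.round(2),(M.T@np.r_[p-s["eef_pos"][:2],0]).round(4))
E
```

```text
time: 3.85
eef_pos: [0.6551, 0.1535, 0.1598]
tcp_rot: [0.081, 0.997, 0.0, 0.001]
contact_force: [-0.2, -0.2, 1.2]
opening: 0.173
finger_force: 40.0
ang -0.1392225826993656 0.15103405462054806
at [0.6551 0.1535 0.1598] psi 2.979 tilt [-0.0024  0.0003] shift [-0.0012 -0.0014  0.0048] rz -0.006 q [ 0.08  0.34  1.64 -0.    1.16 -1.33] t 3.85
0.1 [ 0.0004 -0.015  -0.    ]
0.2 [ 0.0023 -0.0299 -0.    ]
0.3 [ 0.0057 -0.0445 -0.    ]
0.4 [ 0.0105 -0.0587 -0.    ]
0.5 [ 0.0167 -0.0723 -0.0001]
0.6 [ 0.0242 -0.0853 -0.0001]
0.7 [ 0.033  -0.0974 -0.0001]
0.8 [ 4.300e-02 -1.086e-01 -1.000e-04]
0.9 [ 0.054  -0.1188 -0.0002]
1.0 [ 0.066  -0.1278 -0.0002]
1.1 [ 0.0788 -0.1356 -0.0002]
```

Converted, -0.0974 m / 0.8 = -0.1218, -0.0853 m / 0.8 = -0.1066, 0.7 rad / 3.1416 = 0.2228.

```bash
python3 inch.py '[0.0005, -0.0188, 0, 0, 0, 0.0318, 0, 0.0029, -0.0375, 0, 0, 0, 0.0637, 0, 0.0071, -0.0556, 0, 0, 0, 0.0955, 0, 0.0131, -0.0734, 0, 0, 0, 0.1273, 0, 0.0209, -0.0904, 0, 0, 0, 0.1592, 0, 0.0303, -0.1066, 0, 0, 0, 0.191, 0, 0.0413, -0.1218, 0, 0, 0, 0.2228, 0, 0.0413, -0.1218, 0, 0, 0, 0.2228, 0]' 40
python3 - <<'E'
from h import *
H=np.array([.5055,.1745])
s=ctrl.get_state();d=s["eef_pos"][:2]-H;a0=np.arctan2(d[1],d[0]);r=np.linalg.norm(d);print("ang",a0,r,"shut at ~",-1.174, s["contact_force"],s["opening"])
go((.564,.037,.155),np.pi-1.174)
M=R.from_quat(s["tcp_rot"]).as_matrix()
for k in np.arange(.05,.5,.05):
    p=H+r*np.array([np.cos(a0-k),np.sin(a0-k)]);print(k.round(2),(M.T@np.r_[p-s["eef_pos"][:2],0]).round(4))
E
```

```text
time: 4.85
eef_pos: [0.6049, 0.0637, 0.1597]
tcp_rot: [0.419, 0.908, 0.001, -0.001]
contact_force: [-3.6, 3.9, 3.3]
opening: 0.175
finger_force: 40.2
ang -0.8396100418840036 0.1488210848008496 shut at ~ -1.174 [-3.63054503  3.93102213  3.26442498] 0.1749620142649121
at [0.6049 0.0637 0.1597] psi 2.2779 tilt [0.0028 0.0004] shift [ 0.0062 -0.0484  0.0047] rz 0.3103 q [-0.06  0.21  1.81  0.    1.13 -0.77] t 4.85
0.05 [ 0.     -0.0074 -0.    ]
0.1 [ 0.0004 -0.0149 -0.    ]
0.15 [ 0.0011 -0.0223 -0.    ]
0.2 [ 0.0023 -0.0296 -0.    ]
0.25 [ 0.0037 -0.0369 -0.    ]
0.3 [ 0.0056 -0.0441 -0.    ]
0.35 [ 0.0078 -0.0512  0.    ]
0.4 [ 0.0104 -0.0582  0.    ]
0.45 [ 0.0133 -0.0651  0.    ]
```

Converted, -0.047 m / 0.8 = -0.0588, -0.0441 m / 0.8 = -0.0551, 0.25 rad / 3.1416 = 0.0796.

```bash
python3 inch.py '[0.0005, -0.0186, 0, 0, 0, 0.0318, 0, 0.0029, -0.037, 0, 0, 0, 0.0637, 0, 0.0046, -0.0461, 0, 0, 0, 0.0796, 0, 0.007, -0.0551, 0, 0, 0, 0.0955, 0, 0.0081, -0.0588, 0, 0, 0, 0.1019, 0, 0.0081, -0.0588, 0, 0, 0, 0.1019, 0]' 40
cat >> h.py <<'E'
def ang():
    H=np.array([.5055,.1745]);s=ctrl.get_state();d=s["eef_pos"][:2]-H;M=R.from_quat(s["tcp_rot"]).as_matrix()
    print("ang",np.arctan2(d[1],d[0]).round(4),np.linalg.norm(d).round(4),"F tool",(M.T@s["contact_force"]).round(2),"tq",(M.T@s["wrist_torque"]).round(3),"rel",(np.arctan2(d[1],d[0])+1.174).round(3))
E
python3 -c "
from h import *
ang()"
```

```text
time: 5.6
eef_pos: [0.5656, 0.0391, 0.1597]
tcp_rot: [0.557, 0.83, 0.001, -0.001]
contact_force: [-3.5, 6.0, 4.2]
opening: 0.179
finger_force: 40.6
ang -1.1531 0.1481 F tool [ 6.93 -0.91 -4.18] tq [ 0.206  0.786 -0.274] rel 0.021
```

Converted, -0.006 m / 0.8 = -0.0075, -0.003 m / 0.8 = -0.0038, 0.02 rad / 3.1416 = 0.0064.

```bash
python3 inch.py '[-0.0013, -0.0038, 0, 0, 0, 0.0064, 0, -0.0013, -0.0075, 0, 0, 0, 0.0127, 0, -0.0013, -0.0075, 0, 0, 0, 0.0127, 0]' 40
python3 -c "
from h import *
ang()"
```

```text
time: 5.98
eef_pos: [0.5655, 0.0386, 0.16]
tcp_rot: [0.575, 0.818, 0.008, 0.003]
contact_force: [15.6, 15.6, -5.5]
opening: 0.176
finger_force: 41.6
ang -1.1552 0.1485 F tool [ 9.39 19.86  5.87] tq [-2.226  1.242 -0.075] rel 0.019
```

Converted, -0.14 m / 0.8 = -0.175, -0.1 m / 0.8 = -0.125, -0.04 rad / 3.1416 = -0.0127.

```bash
python3 inch.py '[0.0013, 0.0069, 0, 0, 0, -0.0127, 0, 0.0013, 0.0069, 0, 0, 0, -0.0127, 0.5, 0.0013, 0.0069, 0, 0, 0, -0.0127, 0.5, 0.0013, 0.0069, 0, 0, 0, -0.0127, 0.6, 0.0013, 0.0069, -0.0625, 0, 0, -0.0127, 0.6, 0.0013, 0.0069, -0.125, 0, 0, -0.0127, 0.8, 0.0013, 0.0069, -0.175, 0, 0, -0.0127, 1, 0.0013, 0.0069, -0.175, 0, 0, -0.0127, 1]' 40
python3 -c "
from h import *
go((.482,.0945,.3),.223)"
```

```text
time: 6.98
eef_pos: [0.5675, 0.0363, 0.3033]
tcp_rot: [0.558, 0.83, 0.002, 0.004]
contact_force: [0.4, 0.9, 0.4]
opening: 1.004
finger_force: 0.0
at [0.5675 0.0363 0.3033] psi 1.9582 tilt [-0.0044  0.0079] shift [ 0.0862 -0.0572  0.0024] rz 1.7352 q [-0.11 -0.    1.77 -0.    1.37 -0.5 ] t 6.975
```

Converted, 0.086 m / 0.8 = 0.1075, 0.08 m / 0.8 = 0.1, 1.735 rad / 3.1416 = 0.5523.

```bash
python3 inch.py '[0.0125, -0.0125, 0, 0, 0, 0.0573, 1, 0.025, -0.025, 0, 0, 0, 0.1146, 1, 0.0375, -0.0375, 0, 0, 0, 0.1719, 1, 0.0625, -0.05, 0, 0, 0, 0.2292, 1, 0.075, -0.0625, 0, 0, 0, 0.2865, 1, 0.1, -0.0713, 0, 0, 0, 0.3438, 1, 0.1075, -0.0713, 0, 0, 0, 0.4011, 1, 0.1075, -0.0713, 0, 0, 0, 0.4584, 1, 0.1075, -0.0713, 0, 0, 0, 0.5093, 1, 0.1075, -0.0713, 0, 0, 0, 0.5523, 1]' 40
python3 inch.py '[0, 0, 0, 0, 0, 0, 1, 0, 0, 0, 0, 0, 0, 1]'
python3 - <<'E'
from h import *
go((.482,.0945,.19),.223)
W=ctrl.read_camera("wrist");cv2.imwrite("pics/w2.png",W["pixels"][:,:,::-1])
np.savez("w2.npz",**W)
p=W["pixels"].astype(int);m=((p[...,0]>120)&(p[...,1]<70)&(p[...,2]<70)).astype(np.uint8)
n,l,st,ce=cv2.connectedComponentsWithStats(m)
for i in range(1,n):
    if st[i,4]>150:
        rc=cv2.minAreaRect(np.argwhere(l==i)[:,::-1].astype(np.float32));print(st[i],ce[i],rc)
        print([onz(ray(W,c),.212).round(4) for c in cv2.boxPoints(rc)],onz(ray(W,rc[0]),.212))
E
```

```text
time: 8.22
eef_pos: [0.4795, 0.0946, 0.2962]
tcp_rot: [0.994, 0.109, -0.002, -0.0]
contact_force: [-0.7, -0.2, 0.1]
opening: 0.997
finger_force: 0.0
time: 8.48
eef_pos: [0.48, 0.0947, 0.2973]
tcp_rot: [0.994, 0.113, -0.001, -0.0]
contact_force: [0.5, 0.3, -0.1]
opening: 1.004
finger_force: 0.0
at [0.48   0.0947 0.2973] psi 0.2255 tilt [-0.0016 -0.0004] shift [0.0021 0.0007 0.1073] rz 0.0025 q [-0.01 -0.18  1.94 -0.    1.38  1.33] t 8.475
```

View pics/w2.png

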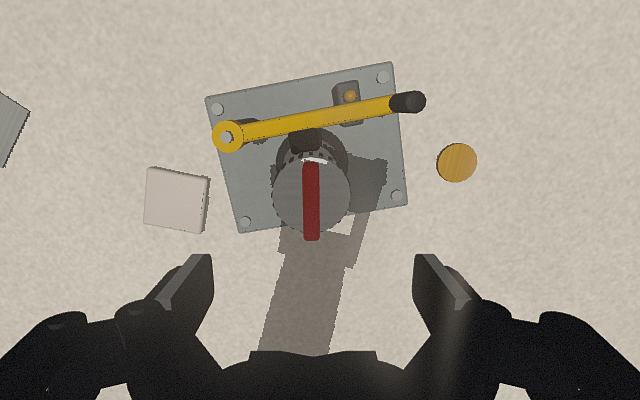

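The wrist view shows the keeper shut, lying parallel to the stand's edge, with hinge (228,137) and post (408,101). The red cap bar spans about (303–319, 161–241) and is nearly upright in the image, so the yaw is right. I'll measure the bar precisely.

Run:
```python
from h import *
W=dict(np.load("w2.npz"))
p=W["pixels"].astype(int);m=((p[...,0]>70)&(p[...,1]<.35*p[...,0])&(p[...,2]<.35*p[...,0])).astype(np.uint8)
n,l,st,ce=cv2.connectedComponentsWithStats(m)
for i in range(1,n):
    if st[i,4]>150:
        rc=cv2.minAreaRect(np.argwhere(l==i)[:,::-1].astype(np.float32));print(st[i],ce[i],rc)
        print([onz(ray(W,c),.212).round(4) for c in cv2.boxPoints(rc)],onz(ray(W,rc[0]),.212))
for r in range(160,242,8):
    c=np.where(m[r])[0];print(r,c.min() if len(c) else 0,c.max() if len(c) else 0,p[r,311])
```

```text
160 0 0 [216 217 210]
168 303 318 [111  49  42]
176 303 318 [109  39  27]
184 303 318 [112  40  34]
192 304 317 [115  45  45]
200 306 318 [116  53  46]
208 306 317 [108  39  38]
216 314 318 [111  48  38]
224 0 0 [117  52  52]
232 314 314 [114  42  39]
240 308 308 [107  45  46]
```

Run:
```python
from h import *
W=dict(np.load("w2.npz"))
for v in (161,168,241):print(v,onz(ray(W,(311,v)),.212),onz(ray(W,(311,v)),.186))
b=onz(ray(W,(311,241)),.212);print("centre from far end",b+.028*np.array([np.cos(.225),np.sin(.225),0]))
T=ctrl.read_camera("top");cv2.imwrite("pics/t2.png",T["pixels"][:,:,::-1])
p=T["pixels"].astype(int)[190:230,295:325]
m=(p[...,0]>90)&(p[...,1]<.55*p[...,0])&(p[...,2]<.55*p[...,0]);print(m.sum())
```

```text
161 [0.51234199 0.10192986 0.212     ] [0.50847252 0.10116568 0.186     ]
168 [0.50763452 0.10085652 0.212     ] [0.50322674 0.0999696  0.186     ]
241 [0.4551635  0.08889274 0.212     ] [0.44475558 0.08663774 0.186     ]
centre from far end [0.48245774 0.09513972 0.212     ]
0
```

Converted, 0.106 m / 0.8 = 0.1325, 0.095 m / 0.8 = 0.1188.

```bash
python3 inch.py '[0.0031, 0.0004, 0.0375, 0, 0, 0, 0.7, 0.0031, 0.0004, 0.0875, 0, 0, 0, 0.6, 0.0031, 0.0004, 0.1188, 0, 0, 0, 0.5, 0.0031, 0.0004, 0.1325, 0, 0, 0, 0.4, 0.0031, 0.0004, 0.1325, 0, 0, 0, 0.2, 0.0031, 0.0004, 0.1325, 0, 0, 0, 0, 0.0031, 0.0004, 0.1325, 0, 0, 0, 0, 0.0031, 0.0004, 0.1325, 0, 0, 0, 0]' 40
python3 inch.py '[0, 0, 0, 0, 0, 0, 0, 0, 0, 0, 0, 0, 0, 0]'
python3 -c "
from h import *
go((.4825,.0951,.19),.223);s=ctrl.get_state();print(s['contact_force'],s['wrist_torque'])"
```

```text
time: 9.57
eef_pos: [0.4832, 0.0954, 0.1932]
tcp_rot: [0.994, 0.112, 0.001, -0.0]
contact_force: [-1.0, 2.8, 1.2]
opening: 0.127
finger_force: 44.7
time: 9.82
eef_pos: [0.4832, 0.0954, 0.193]
tcp_rot: [0.994, 0.112, 0.001, -0.0]
contact_force: [-0.9, 2.4, 1.7]
opening: 0.128
finger_force: 44.9
at [0.4832 0.0954 0.193 ] psi 0.2237 tilt [ 0.0011 -0.0006] shift [-0.0007  0.0001  0.003 ] rz 0.0007 q [-0.01 -0.09  2.05  0.    1.17  1.33] t 9.825
[-0.86768694  2.37449281  1.65527924] [0.70902602 0.20017263 0.00099724]
```

```bash
cat >> h.py <<'E'
def tq():
    s=ctrl.get_state();M=R.from_quat(s["tcp_rot"]).as_matrix()
    print("psi",np.arctan2(M[1,0],M[0,0]).round(4),"F",s["contact_force"].round(2),"T",s["wrist_torque"].round(3),"z",s["eef_pos"].round(4))
E
python3 inch.py '[0, 0, 0, 0, 0, -0.0095, 0, 0, 0, 0, 0, 0, -0.0191, 0, 0, 0, 0, 0, 0, -0.0191, 0]'|tail -1; python3 -c "from h import *;tq()"
```

```text
finger_force: 45.3
psi 0.2843 F [-1.77  4.99  5.54] T [ 0.846  0.294 -0.038] z [0.4831 0.0954 0.1929]
```

Converted, -0.05 rad / 3.1416 = -0.0159.

```bash
python3 inch.py '[0, 0, 0, 0, 0, -0.0095, 0, 0, 0, 0, 0, 0, -0.0159, 0, 0, 0, 0, 0, 0, -0.0159, 0]'|tail -1; python3 -c "from h import *;tq()"
python3 inch.py '[0, 0, 0, 0, 0, -0.008, 0, 0, 0, 0, 0, 0, -0.0159, 0, 0, 0, 0, 0, 0, -0.0159, 0]'|tail -1; python3 -c "from h import *;tq()"
```

```text
finger_force: 45.3
psi 0.334 F [-1.74  4.7   4.96] T [ 0.844  0.347 -0.044] z [0.4831 0.0954 0.1929]
finger_force: 45.3
psi 0.3843 F [-1.87  4.86  5.82] T [ 0.798  0.34  -0.029] z [0.4831 0.0953 0.1929]
```

Converted, -0.06 rad / 3.1416 = -0.0191.

```bash
python3 inch.py '[0, 0, 0, 0, 0, -0.0095, 0, 0, 0, 0, 0, 0, -0.0191, 0, 0, 0, 0, 0, 0, -0.0191, 0]'|tail -1; python3 -c "from h import *;tq()"
python3 -c "
from plant import ctrl
import cv2
W=ctrl.read_camera('wrist');cv2.imwrite('pics/w3.png',W['pixels'][:,:,::-1][:300])"
```

```text
finger_force: 45.4
psi 0.4449 F [-2.09  4.07  5.37] T [ 0.655  0.384 -0.026] z [0.483  0.0951 0.1929]
```

View pics/w3.png

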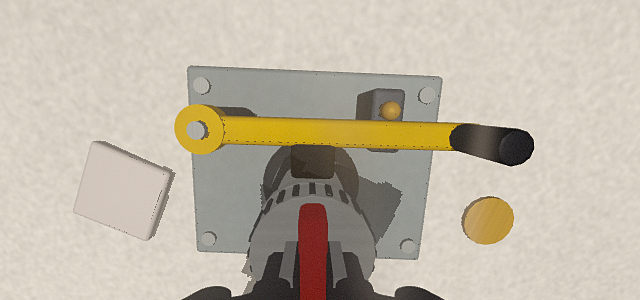

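The wrist view shows the cap's bar at about (313,250), turned with the gripper. The torque has stayed near zero over 0.22 rad, beyond any wrong-way stop, so counter-clockwise is the way that gives. The keeper is still shut.

Converted, -0.4 rad / 3.1416 = -0.1273.

```bash
python3 inch.py '[0, 0, 0, 0, 0, -0.0191, 0, 0, 0, 0, 0, 0, -0.0382, 0, 0, 0, 0, 0, 0, -0.0573, 0, 0, 0, 0, 0, 0, -0.0764, 0, 0, 0, 0, 0, 0, -0.0955, 0, 0, 0, 0, 0, 0, -0.1146, 0, 0, 0, 0, 0, 0, -0.1273, 0, 0, 0, 0, 0, 0, -0.1273, 0]'|tail -1; python3 -c "from h import *;tq()"
python3 inch.py '[0, 0, 0, 0, 0, -0.0159, 0, 0, 0, 0, 0, 0, -0.0318, 0, 0, 0, 0, 0, 0, -0.0446, 0, 0, 0, 0, 0, 0, -0.0573, 0, 0, 0, 0, 0, 0, -0.0573, 0]' 60|tail -1; python3 -c "from h import *;tq()"
```

```text
finger_force: 45.4
psi 0.8443 F [-2.13  6.36  5.53] T [ 1.296  0.322 -0.09 ] z [0.4831 0.0961 0.193 ]
finger_force: 62.1
psi 1.0247 F [-2.64  7.34  5.81] T [ 1.26   0.517 -0.083] z [0.4828 0.096  0.193 ]
```

Converted, -0.012 m / 0.8 = -0.015, -0.008 m / 0.8 = -0.01.

```bash
python3 inch.py '[0.001, -0.0006, 0, 0, 0, 0, 0, 0.001, -0.0006, -0.005, 0, 0, 0, 0, 0.001, -0.0006, -0.01, 0, 0, 0, 0, 0.001, -0.0006, -0.015, 0, 0, 0, 0, 0.001, -0.0006, -0.015, 0, 0, 0, 0]' 60|tail -1; python3 -c "from h import *;tq()"
```

```text
finger_force: 61.0
psi 1.024 F [-2.01  3.35 -1.6 ] T [0.65  0.348 0.032] z [0.4826 0.0959 0.2043]
```

Converted, -0.061 m / 0.8 = -0.0763, -0.055 m / 0.8 = -0.0688.

```bash
python3 inch.py '[0, 0, -0.0075, 0, 0, 0, 0, 0, 0, -0.0163, 0, 0, 0, 0, 0, 0, -0.025, 0, 0, 0, 0, 0, 0, -0.035, 0, 0, 0, 0, 0, 0, -0.0463, 0, 0, 0, 0, 0, 0, -0.0575, 0, 0, 0, 0, 0, 0, -0.0688, 0, 0, 0, 0, 0, 0, -0.0763, 0, 0, 0, 0, 0, 0, -0.0763, 0, 0, 0, 0, 0, 0, -0.0763, 0, 0, 0, 0]' 60|tail -1; python3 inch.py '[0, 0, 0, 0, 0, 0, 0, 0, 0, 0, 0, 0, 0, 0, 0, 0, 0, 0, 0, 0, 0]'
python3 - <<'E'
from h import *
tq()
S=ctrl.read_camera("scene")["pixels"][130:250,260:400,::-1];W=ctrl.read_camera("wrist")["pixels"][:300,:,::-1]
o=np.hstack([cv2.resize(S,(350,300),interpolation=cv2.INTER_CUBIC),cv2.resize(W,(450,211)).repeat(1,0) if 0 else cv2.copyMakeBorder(cv2.resize(W,(450,211)),0,89,0,0,cv2.BORDER_CONSTANT)])
cv2.imwrite("pics/end.png",o)
E
```

```text
finger_force: 61.1
time: 15.25
eef_pos: [0.4828, 0.096, 0.2652]
tcp_rot: [0.872, 0.49, -0.0, -0.0]
contact_force: [-0.6, 0.9, -1.0]
opening: 0.123
finger_force: 61.1
psi 1.0238 F [-0.58  0.89 -0.97] T [-0.022  0.007  0.001] z [0.4828 0.096  0.2652]
```

View pics/end.png

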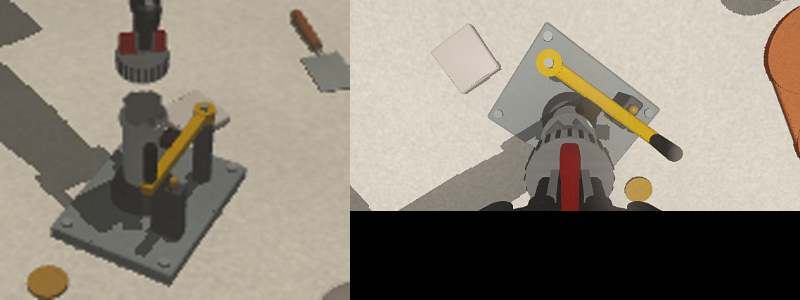

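The left crop shows the cap upright in the gripper at about (142,55), well clear above the bare neck at (142,105), with the keeper across the barrel and shut. The bystanders have not moved. I'm handing it in.

```bash
python3 -c "
from plant import ctrl
print(ctrl.sign_off())"
```

```text
the job is handed in; nothing more can be done
None
```

The keeper bar is shut against its stop, and the cap was turned 0.80 rad counter-clockwise and is held upright and still about 7 cm above its seat; the job was handed in at about 15 s, and I tried only that direction, since it turned freely at near-zero torque past any wrong-way stop.

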